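# Release the ratchet and clamp the tube rack

### The job

The hold-down arm over the tube rack is kept up by a ratchet: with the fingertips, press the pawl's thumb tab all the way down so that the pawl swings clear of the teeth, then push the arm down by its crossbar, smoothly and without slamming it, until its rubber foot rests on the rack and the arm is fully down. Only press and push: do not pick up or shift the rack, the bottle, the beaker or the jar, and finish clear of everything.

Things in the scene. Friction and masses are not known exactly. Their poses are not given: they have to be found in the camera images.
- stand: Hold-down stand for tube racks, fixed to the bench: white base plate 150 x 400 x 12 mm, two aluminium posts (to z = 135 mm) carry the hinge. Origin on the bench below the hinge; its y axis runs along the plate from the pawl (-y) to the crossbar (+y), x is parallel to the hinge pin, z up. The plate spans y = -170 to +230 mm. Position and yaw (within 0.4 rad of 0) vary.
- hinge (a point): Centre of the arm's hinge pin, 115 mm above the bench, straight above the stand's origin.
- presser (a joint): Hold-down arm, angle in rad: 0 = fully up (54 degrees above level), grows downwards, 0.95 = level, at its stop, rubber foot on the rack. Starts at 0 to 0.10. Aluminium bar 22 x 18 mm with a steel quadrant (5 teeth 0.3 rad apart, radius 72 mm) behind the hinge; with the pawl in, a tooth stops it at 0.12. Stiff hinge: stays where it is left; 5 to 12 N on the crossbar moves it.
- crossbar (a point): Centre of the black crossbar at the arm's free end: round, 24 mm diameter, 100 mm long, parallel to the stand's x axis; its upper side is 12 mm above this point. It moves on an arc of 205 mm radius about the hinge, outwards (stand's +y) and down, from about 280 mm to 115 mm above the bench.
- pawl (a joint): Steel ratchet pawl, angle in rad: 0 = its nose stands in the teeth (start), 0.30 = tab fully down, at its stop. The nose is clear of the teeth from about 0.2 on. Stiff pivot without return spring: it stays where it is left; about 4 N on the tab moves it.
- tab_top (a point): Centre of the upper face of the pawl's thumb tab, a ribbed steel plate 45 (stand's x) x 42 x 6 mm, 151 mm from the hinge on the side away from the crossbar, 88 mm above the bench at the start. Pressed straight down it sinks 26 mm to its stop and shifts 4 mm away from the hinge. Tallest part near it: the pawl's nose, 121 mm above the bench, 70 mm towards the hinge.
- rack_mid (a point): Centre of the loose white tube rack, 85 x 110 x 68 mm, filled with 20 flat blue-capped tubes, standing on the stand's plate under the arm. This point is half-way up, 46 mm above the bench.
- bottle: Loose clear bottle with a blue cap, 60 mm diameter, 125 mm tall, standing beside the stand; origin at the centre of its underside.
- beaker: Loose empty glass beaker, 68 mm diameter, 85 mm tall, beside the stand; origin at the centre of its underside.
- jar: Loose small white jar with a yellow lid, 56 mm diameter, 62 mm tall, beside the stand; origin at the centre of its underside.

How it is judged:
On the way, in this order (a step that is already met when the one before it is completed fails the run):
1. the pawl's tab is pressed down (pawl past 0.22 rad) while the arm is still up (below 0.2 rad) (value of joint pawl above 0.22 rad and value of joint presser below 0.2 rad), for 0.1 s.
2. the arm is pushed fully down (past 0.92 rad) (value of joint presser above 0.92 rad), for 0.2 s.
At the end, for the whole second after the job is handed in: The arm is fully down on the rack (joint past 0.92 of 0.95 rad, foot on the rack within 3 mm) and at rest; rack, bottle, beaker and jar are within 20 mm of where they stood (value of joint presser above 0.92 rad and velocity of joint presser below 0.05 rad/s and distance of each of rack_mid, bottle, beaker, jar from where it was at the start of the episode below 0.02 m); the robot touches nothing.
It fails at once if the arm is slammed (faster than 3 rad/s) (velocity of joint presser above 3 rad/s).
It fails at once if the rack is lifted by 15 mm or shifted by 20 mm (height (world z) of rack_mid above 0.0613 m or distance of rack_mid from where it was at the start of the episode above 0.02 m).
It fails at once if the bottle is lifted, knocked over or shifted by 20 mm (distance of bottle from where it was at the start of the episode above 0.02 m or angle between bottle's own z axis and vertical above 0.4 rad or height (world z) of bottle above 0.015 m).
It fails at once if the beaker is lifted, knocked over or shifted by 20 mm (distance of beaker from where it was at the start of the episode above 0.02 m or angle between beaker's own z axis and vertical above 0.4 rad or height (world z) of beaker above 0.015 m).
It fails at once if the jar is lifted, knocked over or shifted by 20 mm (distance of jar from where it was at the start of the episode above 0.02 m or angle between jar's own z axis and vertical above 0.4 rad or height (world z) of jar above 0.015 m).
It also fails if it takes over 45 s, if anything falls off the work surface, if the arm or the gripper's body presses on something with over 40 N, if the wrist force passes 120 N, or if a joint passes its speed limit or range.

### The arm

A 6-joint arm with a two-finger parallel gripper is mounted at the origin on the work surface. World frame = base frame: x ahead of the robot, y to its left, z up, the work surface at z = 0. Lengths are in m, angles in rad, forces in N, time in s.
With the tool pointing down it reaches from about 0.25 to 0.775 m from the base axis. Payload 4 kg.
Tool frame: the origin (TCP) lies at the very end of the fingers, on their centre line; the grasp point (between the pads) lies 19 mm behind it (robot.hold_point_z is the distance from the TCP to the grasp point, in m); z points along the fingers, y is the line along which they close (so a half turn about z gives the same grasp; the last joint's range is limited). The gripper opens to 94 mm and grips with 3 to 60 N. Pads are 16 mm wide; open, the fingers measure 119 mm over their backs; the gripper's body (75 mm by 177 mm) begins 78 mm behind the grasp point.
Start: joints at [-1.3, 0.087, 1.371, -0, 1.684, -0.103], TCP at [0.201, -0.512, 0.206] pointing down, gripper open.
Joint ranges: [-3.1, 3.1], [-0.76, 2.03], [0.27, 2.55], [-1.08, 4.22], [0.17, 2.65], [-2.57, 2.57]. Speed limits (rad/s): [2.79, 2.79, 3.14, 3.14, 3.14, 3.14].

### API

Orientations are given as [roll, pitch, yaw] about the fixed x, y, z axes, in that order (R = Rz(yaw) Ry(pitch) Rx(roll)).
In Python, from bench import robot gives the robot as it stands.
- The arm moves only by the tool carry_out, never from a script. Its argument "steps" is a list of rows, each a list of 3 entries, a list of its own where there are three numbers: the shift along the tool's x, y, z in m, then the turn about the tool's z in units of 10 degrees (1.0 is 10 degrees), then the closure, from -1 (fully open) to 1 (shut). In form: [[[tx, ty, tz], roll, jaw], ...]. A call has 1 to 10 rows; each row is the pose to reach, as a shift and turn from the pose commanded when the call began, along the tool's axes at that moment; what a row does not reach only later rows make up. A row lasts 1/8 s, in which the tool goes at most 62.5 mm and 10.7 degrees, less where a joint would pass 70% of its speed; a pose out of reach is approached as far as the arm can. A call with a gripper value outside its range is refused whole. The fingers move at their own pace and stop on an object; the grip force is fixed at half the most. Time passes only in rows, so rows that repeat a pose let the fingers close. It gives the time, the measured TCP pose, the force, the opening and the grip force at its end, in the units of the state.
- robot.get_obs(): the state, without advancing time (a new reading comes with each control period).
- robot.snapshot(name): name is "side" or "top"; returns a dict with "image" (480x640x3 uint8, red, green, blue), "z_map" (480x640 float32, m along the optical axis (not along the pixel's ray), 0 where there is no reading), "mtx" (3x3 intrinsics, pixels), "D" ([k1, k2, p1, p2, k3] as OpenCV has them; the pictures are not rectified), "R" (3x3) and "t" (3): a world point X has camera coordinates R X + t. Camera axes: x right, y down, z forward; pixel columns grow to the right and rows downward; lengths in m; the calibration is good to about 2 mm. A picture is of the moment at which its call begins.
- robot.close_job(): hands the job in; it is judged then, once.
The state is a dict: "time": time; "joint_positions": joint angles; "qvel": joint speeds; "joint_torque": joint torques, N m; "tool_pos": TCP position; "ee_rot": TCP orientation; "wrist_force": force on the tool from outside, world axes, zero at the start; "wrist_torque": the same for the moment, N m; "width": finger opening in m; "finger_force": force on a finger pad.
Only numpy, scipy, OpenCV 4.12 (cv2) and the standard library are available. Lean on these libraries where they do the work, as an engineer would, in place of code of your own. Each camera call takes 0.05 s, during which the arm holds its last target. There are 200 camera calls.

## Working session

There is one attempt and no reset: what is moved stays moved. The work goes in short steps, Python scripts to look and compute and a tool call to move; the robot and the scene stay as the last step left them, time stands still between calls to the robot, and variables do not carry over. Pictures are saved under pics/ and viewed, at most 10 in all, crops included, and the job is handed in when it is done.

Besides the shell and the picture viewer there is one more tool, called after "Emit:" as name([rows], argument=value, ...), one row to a line, values as JSON. carry_out: Moves the arm, as the interface text tells. Its arguments: {"type":"object","properties":{"steps":{"type":"array","items":{"type":"array"}}},"required":["steps"]}

```bash
mkdir -p pics
python3 - <<'E'
from bench import robot
import cv2,numpy as np
for n in("top","side"):
    s=robot.snapshot(n); cv2.imwrite(f"pics/{n}0.png",s["image"][:,:,::-1]); np.savez(f"{n}0.npz",**s)
    print(n,(-s["R"].T@s["t"]).round(3),s["R"].round(2).tolist(),s["D"])
o=robot.get_obs();print(o["tool_pos"],o["ee_rot"],o["time"],o["wrist_force"])
E
```

```text
top [0.472 0.004 1.225] [[0.01, -1.0, 0.02], [-1.0, -0.01, -0.1], [0.1, -0.02, -1.0]] [-0.0829067  0.         0.         0.         0.       ]
side [ 0.393 -0.482  0.797] [[0.92, -0.4, -0.01], [-0.32, -0.72, -0.62], [0.24, 0.57, -0.79]] [-0.01503565  0.          0.          0.          0.        ]
[ 0.20069727 -0.51155071  0.204439  ] [-3.13965131e+00 -1.73226698e-04  3.73810353e-01] 0.1 [ 1.24498973 -0.2038465  -0.17327676]
```

View pics/top0.png

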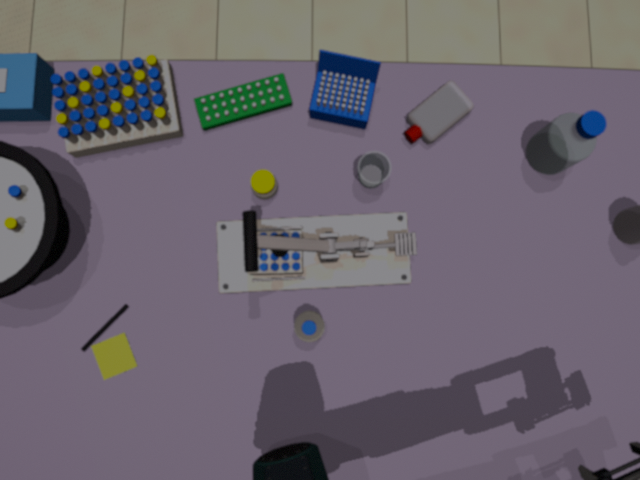

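View pics/side0.png

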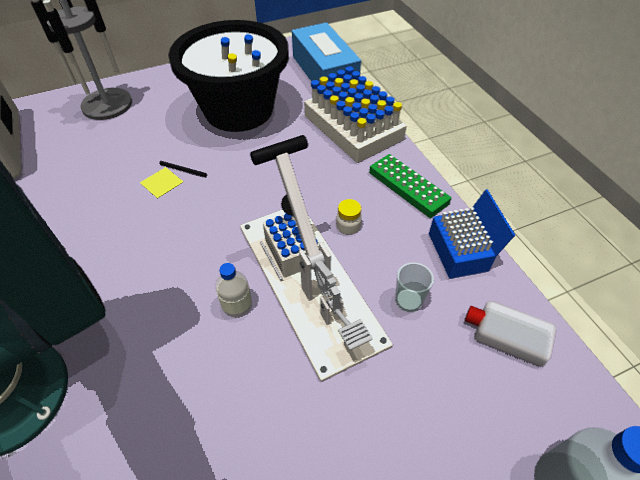

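The top view shows the plate with corners near (218,220), (409,212), (411,284) and (220,292). The crossbar is at (250,241), the tab at (403,243), the bottle at (309,326), the jar at (263,183) and the beaker at (373,170).

```bash
cat > h.py <<'E'
import cv2,numpy as np
def ray(s,px):
    p=cv2.undistortPoints(np.array(px,float).reshape(-1,1,2),s["mtx"],s["D"])[:,0]
    return np.c_[p,np.ones(len(p))]@s["R"], -s["R"].T@s["t"]
def atz(s,px,z):
    d,c=ray(s,px); return c+d*((z-c[2])/d[:,2])[:,None]
def cloud(s):
    v,u=np.mgrid[0:480,0:640]; d,c=ray(s,np.c_[u.ravel(),v.ravel()])
    X=(c+d*s["z_map"].reshape(-1,1)).reshape(480,640,3); X[s["z_map"]==0]=np.nan; return X
E
python3 - <<'E'
from h import *
s=dict(np.load("top0.npz")); q=dict(np.load("side0.npz"))
print("screws",atz(s,[(223,227),(403,218),(405,278),(228,286)],.012).round(3).tolist())
X=cloud(s); Y=cloud(q)
def st(X,u0,u1,v0,v1,z0,z1):
    P=X[v0:v1,u0:u1].reshape(-1,3);P=P[(P[:,2]>z0)&(P[:,2]<z1)];return len(P),np.median(P,0).round(3),np.percentile(P,2,0).round(3),np.percentile(P,98,0).round(3)
print("tab top",st(X,388,420,226,262,.07,.1)); print("tab side",st(Y,335,378,312,355,.07,.1))
print("bar top",st(X,240,260,205,275,.2,.35)); print("bar side",st(Y,245,312,130,170,.2,.35))
for n,a in dict(bottle=(290,328,305,345,.1,.15),beaker=(350,395,148,190,.02,.1),jar=(248,280,166,200,.05,.08)).items(): print(n,st(X,*a))
E
```

```text
screws [[0.63, 0.196, 0.012], [0.653, -0.18, 0.012], [0.527, -0.184, 0.012], [0.507, 0.183, 0.012]]
tab top (526, array([ 0.591, -0.17 ,  0.089]), array([ 0.57 , -0.192,  0.083]), array([ 0.613, -0.144,  0.094]))
tab side (699, array([ 0.587, -0.173,  0.087]), array([ 0.567, -0.195,  0.073]), array([ 0.61 , -0.124,  0.09 ]))
bar top (909, array([0.573, 0.109, 0.282]), array([0.526, 0.097, 0.269]), array([0.62 , 0.123, 0.286]))
bar side (1030, array([0.57 , 0.1  , 0.276]), array([0.523, 0.082, 0.251]), array([0.619, 0.116, 0.283]))
bottle (214, array([0.429, 0.016, 0.125]), array([0.415, 0.001, 0.1  ]), array([0.443, 0.029, 0.131]))
beaker (659, array([ 0.757, -0.116,  0.068]), array([ 0.711, -0.142,  0.022]), array([ 0.774, -0.081,  0.089]))
jar (492, array([0.716, 0.112, 0.063]), array([0.694, 0.09 , 0.055]), array([0.739, 0.134, 0.067]))
```

Emit:
carry_out([
  [[0.05, -0.018, 0], -0.8, 1],
  [[0.1, -0.036, 0], -1.6, 1],
  [[0.155, -0.055, 0], -2.4, 1],
  [[0.21, -0.075, 0], -3.2, 1],
  [[0.265, -0.095, 0], -4.0, 1],
  [[0.32, -0.115, 0.01], -4.8, 1],
  [[0.375, -0.135, 0.02], -5.6, 1],
  [[0.43, -0.155, 0.03], -6.4, 1],
  [[0.488, -0.175, 0.04], -7.2, 1],
  [[0.488, -0.175, 0.05], -7.2, 1],
])

```text
time: 1.35
tool_pos: [0.5931, -0.1674, 0.1535]
ee_rot: [-3.14, -0.002, 1.636]
wrist_force: [-0.8, -0.3, -0.3]
width: 0.0005
finger_force: 0.0
```

Emit:
carry_out([
  [[-0.005, -0.003, 0.03], 0, 1],
  [[-0.005, -0.003, 0.055], 0, 1],
  [[-0.005, -0.003, 0.063], 0, 1],
  [[-0.005, -0.003, 0.068], 0, 1],
  [[-0.006, -0.003, 0.073], 0, 1],
  [[-0.007, -0.003, 0.078], 0, 1],
  [[-0.008, -0.003, 0.083], 0, 1],
  [[-0.008, -0.003, 0.087], 0, 1],
  [[-0.008, -0.003, 0.089], 0, 1],
  [[-0.008, -0.003, 0.089], 0, 1],
])

```text
time: 2.6
tool_pos: [0.5891, -0.1798, 0.0664]
ee_rot: [3.141, 0.001, 1.63]
wrist_force: [-0.3, -2.9, 2.4]
width: 0.0003
finger_force: 1.8
```

Emit:
carry_out([
  [[0.002, 0, 0.002], 0, 1],
  [[0.002, 0, 0.004], 0, 1],
  [[0.002, 0, 0.006], 0, 1],
  [[0.002, 0, 0.006], 0, 1],
])

```text
time: 3.1
tool_pos: [0.5895, -0.1781, 0.0634]
ee_rot: [3.139, 0.003, 1.63]
wrist_force: [-3.6, -5.2, 12.6]
width: 0.0005
finger_force: 6.1
```

Emit:
carry_out([
  [[0, 0, -0.03], 0, 1],
  [[0, 0, -0.08], 0, 1],
  [[0, 0, -0.14], 0, 1],
  [[0, 0, -0.2], 0, 1],
  [[0, 0, -0.26], 0, 1],
  [[0, 0, -0.275], 0, 1],
  [[0, 0, -0.275], 0, 1],
])

```text
time: 3.98
tool_pos: [0.5892, -0.1758, 0.3361]
ee_rot: [3.14, -0.001, 1.632]
wrist_force: [-0.5, 0.4, 0.7]
width: 0.0005
finger_force: 0.0
```

Run:
```python
from bench import robot
from h import *
s=robot.snapshot("side"); cv2.imwrite("pics/side1.png",cv2.resize(s["image"][100:400,200:450,::-1],None,fx=2,fy=2))
def st(X,u0,u1,v0,v1,z0,z1):
    P=X[v0:v1,u0:u1].reshape(-1,3);P=P[(P[:,2]>z0)&(P[:,2]<z1)];return len(P),np.median(P,0).round(3),np.percentile(P,2,0).round(3),np.percentile(P,98,0).round(3)
Y=cloud(s);print(st(Y,335,385,312,365,.045,.1));print(st(Y,245,312,130,170,.2,.35))
print(robot.get_obs()["tool_pos"])
```

```text
(745, array([ 0.587, -0.174,  0.062]), array([ 0.567, -0.196,  0.054]), array([ 0.61 , -0.116,  0.068]))
(1003, array([0.57 , 0.101, 0.276]), array([0.523, 0.084, 0.253]), array([0.619, 0.116, 0.283]))
[ 0.5887455  -0.17594273  0.33411391]
```

View pics/side1.png

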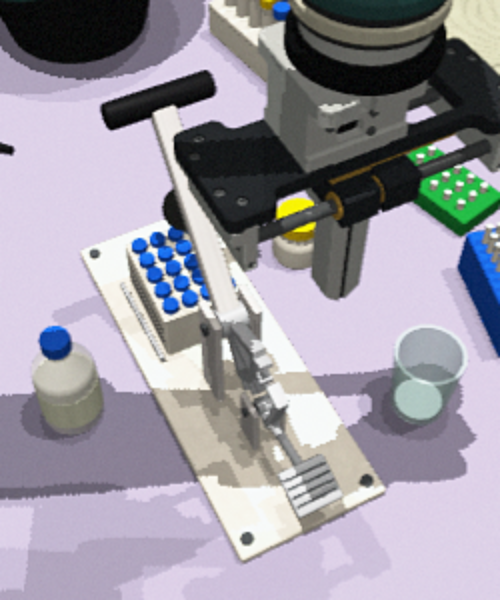

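The tab is fully down (z about 62 mm, around (310,485) in the crop) and the arm is still up, with the crossbar at about (158,100). Next I move over the crossbar.

Emit:
carry_out([
  [[0.05, 0, 0], 0, 1],
  [[0.105, 0, 0], 0, 1],
  [[0.16, 0, 0], 0, 1],
  [[0.215, 0, 0], 0, 1],
  [[0.265, 0, 0], 0, 1],
  [[0.286, 0, 0], 0, 1],
  [[0.286, 0, 0.02], 0, 1],
  [[0.286, 0, 0.035], 0, 1],
  [[0.286, 0, 0.035], 0, 1],
])

```text
time: 5.15
tool_pos: [0.5707, 0.1077, 0.2974]
ee_rot: [-3.136, 0.0, 1.629]
wrist_force: [-0.4, 0.0, 0.1]
width: 0.0007
finger_force: 0.0
```

Emit:
carry_out([
  [[0.001, 0, 0.012], 0, 1],
  [[0.004, 0, 0.018], 0, 1],
  [[0.009, 0, 0.023], 0, 1],
  [[0.016, 0, 0.03], 0, 1],
  [[0.023, 0, 0.038], 0, 1],
  [[0.03, 0, 0.046], 0, 1],
  [[0.037, 0, 0.055], 0, 1],
  [[0.043, 0, 0.064], 0, 1],
  [[0.048, 0, 0.073], 0, 1],
  [[0.053, 0, 0.082], 0, 1],
])

```text
time: 6.4
tool_pos: [0.5684, 0.1641, 0.222]
ee_rot: [3.137, -0.005, 1.633]
wrist_force: [-3.4, 4.5, 8.3]
width: -0.0
finger_force: 4.6
```

Emit:
carry_out([
  [[0.004, 0, 0.01], 0, 1],
  [[0.008, 0, 0.02], 0, 1],
  [[0.011, 0, 0.03], 0, 1],
  [[0.014, 0, 0.04], 0, 1],
  [[0.016, 0, 0.05], 0, 1],
  [[0.018, 0, 0.061], 0, 1],
  [[0.019, 0, 0.072], 0, 1],
  [[0.02, 0, 0.082], 0, 1],
  [[0.021, 0, 0.09], 0, 1],
  [[0.021, 0, 0.092], 0, 1],
])

```text
time: 7.65
tool_pos: [0.5681, 0.1842, 0.1282]
ee_rot: [3.138, -0.004, 1.631]
wrist_force: [0.0, 5.1, 9.4]
width: 0.0005
finger_force: 4.5
```

Nearly at the stop, so I press the last millimetres gently.

Emit:
carry_out([
  [[0, 0, 0.002], 0, 1],
  [[0, 0, 0.004], 0, 1],
  [[0, 0, 0.005], 0, 1],
  [[0, 0, 0.006], 0, 1],
  [[0, 0, 0.006], 0, 1],
  [[0, 0, 0.006], 0, 1],
])

```text
time: 8.4
tool_pos: [0.5683, 0.1843, 0.1277]
ee_rot: [3.134, -0.004, 1.631]
wrist_force: [-6.9, 3.8, 20.8]
width: -0.0001
finger_force: 10.3
```

Force is rising with no travel, so the arm is at its stop. I lift off and check.

Emit:
carry_out([
  [[0, 0, 0], 0, 1],
  [[0, 0, -0.02], 0, 1],
  [[0, 0, -0.07], 0, 1],
  [[0, 0, -0.13], 0, 1],
  [[0, 0, -0.17], 0, 1],
  [[0, 0, -0.17], 0, 1],
  [[0, 0, -0.17], 0, 1],
])

```text
time: 9.28
tool_pos: [0.5667, 0.1819, 0.2888]
ee_rot: [-3.139, 0.001, 1.63]
wrist_force: [0.1, 0.1, -1.4]
width: 0.0005
finger_force: 0.0
```

Run:
```python
from bench import robot
from h import *
s=robot.snapshot("side"); cv2.imwrite("pics/side2.png",s["image"][:,:,::-1])
Y=cloud(s); P=Y.reshape(-1,3)
m=(abs(P[:,0]-.568)<.06)&(abs(P[:,1]-.184)<.03)&(P[:,2]>.09)&(P[:,2]<.18);P=P[m]
print(len(P),np.median(P,0),np.percentile(P,98,0)); o=robot.get_obs();print(o["tool_pos"],o["wrist_force"])
```

```text
578 [0.56495016 0.17358605 0.12387606] [0.61487728 0.18825065 0.12841253]
[0.56646964 0.18185724 0.28780977] [-0.2818898  -0.17080236  0.53699037]
```

View pics/side2.png

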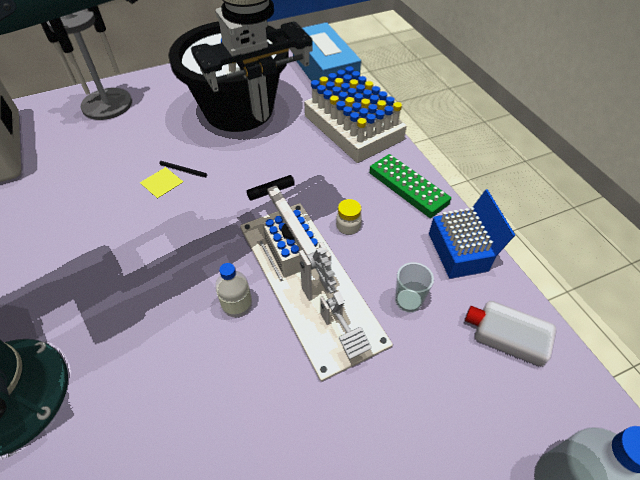

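The arm is level, with the crossbar at (271,187) and its top at about 128 mm. The rack, bottle, beaker and jar are where they started, and the gripper is well clear.

```bash
python3 -c "
from bench import robot
print(robot.close_job())"
```

```text
the job is handed in; nothing more can be done
None
```

I pressed the pawl's tab fully down, then pushed the hold-down arm smoothly to its stop on the rack; nothing else visibly moved and the gripper finished clear. The job is handed in, but the hand-in call returned no verdict.

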